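# Take the next coupon from the spring magazine and set up the coating gauge

## Robot

A 6-joint arm with a two-finger parallel gripper is mounted at the origin on a cart in front of the work surface, level with it; the furniture and walls round the work are solid. World frame = base frame: x ahead of the robot, y to its left, z up, the work surface at z = 0. Lengths are in m, angles in degrees, forces in N, time in s.
With the tool pointing down it reaches from about 0.3 to 0.85 m from the base axis. Payload 4.2 kg.
Tool frame: the origin (TCP) lies at the very end of the fingers, on their centre line; the grasp point (between the pads) lies 19 mm behind it (robot.pinch_z is the distance from the TCP to the grasp point, in m); z points along the fingers, y is the line along which they close (so a half turn about z gives the same grasp; the last joint's range is limited). The gripper opens to 91 mm and grips with 3 to 60 N. Pads are 32 mm wide; open, the fingers measure 118 mm over their backs; the gripper's body (76 mm by 178 mm) begins 60 mm behind the grasp point.
Start: joints at [68.698, 18.312, 89.639, -0, 72.044, -1.146], TCP at [0.198, 0.54, 0.214] pointing down, gripper open.
Joint ranges: [-177.97, 177.97], [-48.28, 115.42], [12.27, 149.76], [-77.06, 257.06], [2.81, 150.46], [-146.56, 146.56]. Speed limits (degrees/s): [147.25, 147.25, 180, 180, 180, 180].

## Interface

Orientations are given as a 3x3 rotation matrix whose columns are the frame's x, y, z axes.
In Python, from plant import robot, solver, vision, job, sensors gives the robot as it stands. Calls block until the motion is done:
- robot.move_ptp(position, orientation): joint-space move of the TCP to a pose.
- robot.line_to(position, rotation=None, max_speed=0.15): straight line of the TCP; rotation=None keeps the orientation; max_speed is the mean speed in m/s.
- robot.movej(angles): joint-space move.
- robot.set_gripper(opening, newtons=None): opening from 0.0 (shut) to 1.0 (fully open); newtons is the grip in N (None keeps the last); returns when the fingers have stopped.
- robot.hold(seconds).
- solver.inverse_kinematics(position, orientation): joint angles nearest the present ones, or None.
- vision.camera(name): name is "side" or "top" or "wrist"; returns a dict with "pixels" (480x640x3 uint8, blue, green, red), "vfov" (degrees; the focal length in pixels is half the picture's height over the tangent of half this angle, whatever the lens; pixels are square), "cx", "cy" (the principal point, pixels), "T" (4x4, takes a point from camera to world coordinates). Camera axes: x right, y down, z forward; pixel columns grow to the right and rows downward; lengths in m; the calibration is good to about 2 mm. The wrist camera is an equidistant fisheye: a pixel r from the principal point sees the ray r / f radians off the axis. A picture is of the moment at which its call begins. There is no depth.
A pose or a line that the arm cannot do raises robot.Unreachable and nothing moves.
- job.finish_job(): hands the job in; it is judged then, once.
Readings, each from a call of its own:
- sensors.read_clock(): time.
- sensors.read_joint_positions(): joint angles.
- sensors.read_joint_vel(): joint speeds.
- sensors.read_joint_efforts(): joint torques, N m.
- sensors.read_position(): TCP position.
- sensors.read_orientation(): TCP orientation.
- sensors.read_ft_force(): force on the tool from outside, world axes, zero at the start.
- sensors.read_moment(): the same for the moment, N m.
- sensors.read_finger_gap(): opening from 0.0 (shut) to 1.0 (fully open).
- sensors.read_grip_force(): force on a finger pad.
Only numpy, scipy, OpenCV 4.12 (cv2) and the standard library are available. Lean on these libraries where they do the work, as an engineer would, in place of code of your own. Each camera call takes 0.05 s, during which the arm holds its last target. There are 200 camera calls.

## Task

Take the next test coupon from the spring-loaded magazine for the coating gauge: pinch only the top coupon by its tab and slide it straight out on the tab side, so that the one below springs up into its place. Lay it flat in the nest on the gauge with its tab to the gauge's front, pushed home against the back stop. Turn the gauge's range selector to the three-dot mark, and leave the tools and supplies round about where they are.

Things in the scene. Friction and masses are not known exactly. Their poses are not given: they have to be found in the camera images.
- magazine: Fixed aluminium magazine, base 110 x 100 mm, 104 mm high, with four identical flat coupons stacked on a spring lifter. Origin: centre of the base's underside, z up; its -x is the open side where the coupons' tabs stick out. Two front shoulders (front face x = -30 mm, 87.5 mm high, 38 mm apart) hold back all coupons but the top one
- magazine_top (a point): Middle of the top coupon's place, 95 mm above the table, axes as the magazine. Two steel lips at +y and -y (100 to 104 mm above the table) overlap the head 4 mm a side and hold the stack down against the spring (3 N): the top coupon cannot be lifted, only slid out along -x (up to 8 N), clear after 56 mm
- lifter (a joint): Spring lifter under the stack, m, upward: 0 with four coupons in the magazine, 0.010 when one has been taken and the next has risen against the lips
- coupon_top_head (a point): Top coupon, aluminium, 10 mm thick, 0.12 kg: head 50 mm (x) x 60 mm (y), with a 30 mm wide tab from its -x edge to x = -80 mm (straight sides from -25 to -65 mm). Point: centre of the head, half-way up. Pinch across the tab at x = -50 mm; the lower tabs lie directly under it, so the fingertips must end within its 10 mm
- coupon_next_head (a point): The same point of the second coupon, which lies 10 mm lower under the first and must rise into its place and stay in the magazine
- gauge: Fixed grey bench instrument, 160 mm (x) x 200 mm (y), flat top 50 mm above the table, display hood 71 mm high along its back. Origin: centre of its underside; its front is its own -x side, the nest is on its +y half, the selector on its -y half
- gauge_nest (a point): Where the centre of the head's underside belongs, on the gauge's top, the head's far edge at the back stop. Axes as the gauge: x to the back. Flat floor; back stop (face at x = +25 mm) and side guides (inner faces y = +/-32 mm, x = -20 to +25 mm), all 6 mm high; open in front, where the tab sticks out past the gauge's front edge (x = -40 mm)
- selector (a joint): Range selector, rad, grows clockwise seen from above. It clicks into five sprung positions 0, 0.6, 1.2, 1.8, 2.4, marked by one to five white dots; three dots is 1.2, pointer straight to the gauge's back. Detent torque about 0.05 N m; released, it settles in the nearest position
- selector_grip (a point): Point on the selector's axis at grip height, 66 mm above the table. The selector is a bar 41 mm long, 12 mm wide, its top 74 mm above the table, on a 41 mm round skirt (top 56 mm above the table). x is along the bar towards the white pointer line, y across the bar
- tin_small: Bystander: round tin, 65 mm across, 41 mm high; origin at the underside
- fix_box: Bystander: upright box of fixings, 62 x 105 x 85 mm; origin at the underside
- pliers: Bystander: pliers lying, 172 mm long, 12 mm high; origin at the underside
- tape_roll: Bystander: black roll of tape lying, 104 mm across, 24 mm high; origin at the underside
- clamp_small: Bystander: small blue C-clamp, 36 x 60 x 85 mm, standing at the back; origin at the underside
- bit_tin: Bystander: flat red tin at the right side, 101 x 154 x 34 mm; origin at the underside
- driver_a: Bystander: screwdriver lying at the left side, 200 mm long, 28 mm thick; origin at the underside
There are look-alikes about, which are no part of the job. Leave any brown or orange look-alike of the part that bears coupon_top_head alone.

How it is judged (in metres and radians):
On the way:
1. the top coupon is out of the magazine and the next one has risen into its place (distance between coupon_top_head and coupon_next_head above 0.05 m and value of joint lifter above 0.008 m), for 0.2 s.
At the end, for the whole second after the job is handed in: The coupon lies flat in the gauge's nest, tab to the front, within 4 mm of the back stop and square within 7 degrees; the selector rests at three dots (1.2 +/- 0.12 rad); the second coupon has risen under the lips (lifter 8 to 12 mm up) within 6 mm of the magazine's middle (x of coupon_top_head in the frame of gauge_nest between -0.004 and 0.003 m and y of coupon_top_head in the frame of gauge_nest between -0.004 and 0.004 m and z of coupon_top_head in the frame of gauge_nest below 0.007 m and angle between coupon_top_head's own z axis and vertical below 0.05 rad and angle between the x axis of coupon_top_head and the x axis of gauge, either way round below 0.12 rad and value of joint selector between 1.08 and 1.32 rad and value of joint lifter between 0.008 and 0.012 m and z of coupon_next_head in the frame of magazine above 0.093 m and horizontal distance between coupon_next_head and magazine below 0.006 m); the robot touches nothing.
It fails at once if a bystander is pushed more than 40 mm away (distance of any of tin_small, fix_box, pliers, tape_roll, clamp_small, bit_tin, driver_a from where it was at the start of the episode above 0.04 m).
It fails at once if a second coupon is dragged out of the magazine (horizontal distance between coupon_next_head and magazine above 0.02 m).
It also fails if it takes over 56 s, if anything falls off the work surface, if the arm or the gripper's body presses on something with over 40 N, if the wrist force passes 120 N, or if a joint passes its speed limit or range.

## Working session

There is one attempt and no reset: what is moved stays moved. The work goes in short steps, each a Python script; the robot and the scene stay as the last script left them, time stands still between calls to the robot, and variables do not carry over. Pictures are saved under pics/ and viewed, at most 12 in all, crops included, and the job is handed in when it is done.

```bash
ls; mkdir -p pics; cat > h.py <<'E'
import numpy as np, cv2
from plant import robot, solver, vision, job, sensors
def snap(n,f):
    c=vision.camera(n); cv2.imwrite('pics/'+f+'.png',c['pixels']); np.savez('pics/'+f+'.npz',**c); return c
def ray(c,u,v):
    f=240/np.tan(np.radians(float(c['vfov']))/2); return np.array([(u-c['cx'])/f,(v-c['cy'])/f,1.])
def w(c,u,v,z,fish=False):
    r=ray(c,u,v)
    if fish:
        a=np.hypot(r[0],r[1]); r=np.array([r[0]/a*np.sin(a),r[1]/a*np.sin(a),np.cos(a)]) if a>1e-9 else r
    T=np.array(c['T']); d=T[:3,:3]@r; o=T[:3,3]; return o+d*(z-o[2])/d[2]
E
python3 - <<'E'
from h import *
for n in('top','side'):
    c=snap(n,n+'1'); print(n,c['vfov'],c['cx'],c['cy'],np.round(c['T'],3))
print(sensors.read_clock())
E
```

```text
pics
top 42.67989882508587 327.84859537443083 237.77351308352507 [[ 0.017 -0.989  0.148  0.259]
 [-1.    -0.016  0.008  0.005]
 [-0.005 -0.148 -0.989  1.962]
 [ 0.     0.     0.     1.   ]]
side 47.499359762368876 312.7646658034653 235.9190304967162 [[-1.     0.004  0.002  0.528]
 [ 0.001  0.662 -0.749  0.957]
 [-0.004 -0.749 -0.662  0.902]
 [ 0.     0.     0.     1.   ]]
0.1
```

View pics/top1.png

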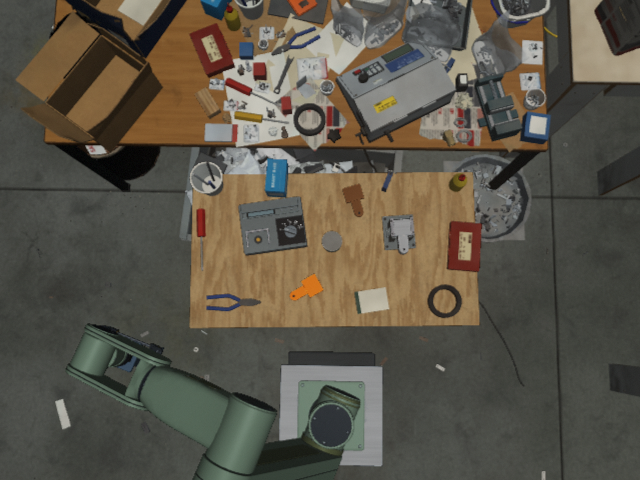

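View pics/side1.png

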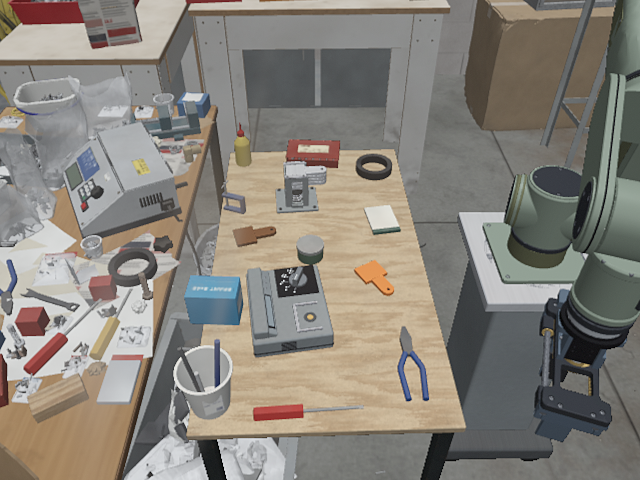

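The top view shows the magazine at about (400,232) with its tab pointing down towards the robot. The gauge is at (274,225), with the nest on its left and the selector at (291,229). I'll enlarge both.

```bash
python3 - <<'E'
import cv2,numpy as np
a=cv2.imread('pics/top1.png')
l=cv2.resize(a[188:262,232:317],None,fx=4.7,fy=4.7,interpolation=cv2.INTER_CUBIC)
r=cv2.resize(a[188:262,368:433],None,fx=4.7,fy=4.7,interpolation=cv2.INTER_CUBIC)
t=np.hstack([l,r])
print(l.shape,r.shape)
b=cv2.imread('pics/side1.png')
cv2.imwrite('pics/crop1.png',t)
E
```

```text
(348, 400, 3) (348, 306, 3)
```

View pics/crop1.png

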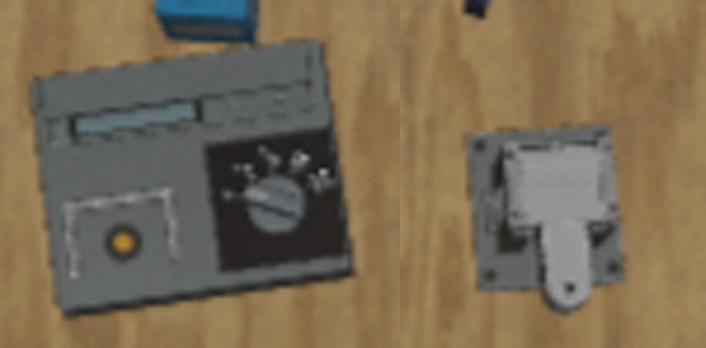

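```bash
python3 - <<'E'
from h import *
c=dict(np.load('pics/top1.npz'))
L=lambda x,y,z:w(c,232+x/4.7-.4,188+y/4.7-.4,z)
R=lambda x,y,z:w(c,368+(x-400)/4.7-.4,188+y/4.7-.4,z)
m=[R(468,136,.008),R(608,126,.008),R(622,281,.008),R(478,290,.008)]
ang=lambda d:np.degrees(np.arctan2(d[1],d[0]))
print('mag',sum(m)/4,ang((m[0]+m[1])-(m[2]+m[3])),[np.linalg.norm(m[i]-m[i-1]) for i in range(4)])
print('hole',R(569,288,.1), 'headback',R(505,145,.104),R(608,140,.104))
f=[L(65,305,.05),L(352,270,.05)];d=f[0]-f[1];print('front',f,np.linalg.norm(d),ang(d)-90)
n=[L(68,203,.056),L(170,190,.056),L(177,258,.056),L(73,275,.056)];print('nest',n)
print('sel',L(275,204,.074), ang(L(248,197,.074)-L(298,213,.074)))
print(sensors.read_orientation())
E
```

```text
mag [ 0.57520177 -0.20607004  0.008     ] 4.3707836723335705 [np.float64(0.10693322321549645), np.float64(0.09659651933407898), np.float64(0.10782065103611436), np.float64(0.09848380893582458)]
hole [ 0.50786581 -0.21237284  0.1       ] headback [ 0.60092763 -0.17025787  0.104     ] [ 0.60530827 -0.23752971  0.104     ]
front [array([0.49514816, 0.27775356, 0.05      ]), array([0.52180201, 0.08659052, 0.05      ])] 0.19301226137735195 7.937573955949119
nest [array([0.56319081, 0.2774099 , 0.056     ]), array([0.57308834, 0.20939209, 0.056     ]), array([0.52719044, 0.20328239, 0.056     ]), array([0.51463818, 0.27229899, 0.056     ])]
sel [0.56182543 0.13755959 0.074     ] 73.01186056260619
[[-9.38759140e-01  3.44573594e-01 -5.62014758e-04]
 [ 3.44574052e-01  9.38757991e-01 -1.46864720e-03]
 [ 2.15388007e-05 -1.57236169e-03 -9.99998764e-01]]
```

```bash
cat >> h.py <<'E'
def ori(yaw):  # tool down, tool y at yaw (deg)
    a=np.radians(yaw); y=np.array([np.cos(a),np.sin(a),0]); z=np.array([0,0,-1.]); return np.c_[np.cross(y,z),y,z]
E
python3 - <<'E'
from h import *
robot.move_ptp([.54,.17,.22],ori(-13.3))
c=snap('wrist','wr1'); print(c['vfov'],c['cx'],c['cy'],np.round(c['T'],3),sensors.read_clock(),sensors.read_position())
E
```

```text
65.70646984690485 322.2350651444368 246.8999780704301 [[ 0.973 -0.22  -0.064  0.558]
 [-0.229 -0.935 -0.271  0.247]
 [-0.     0.279 -0.96   0.391]
 [ 0.     0.     0.     1.   ]] 1.975 [0.53964027 0.17098496 0.21998746]
```

View pics/wr1.png

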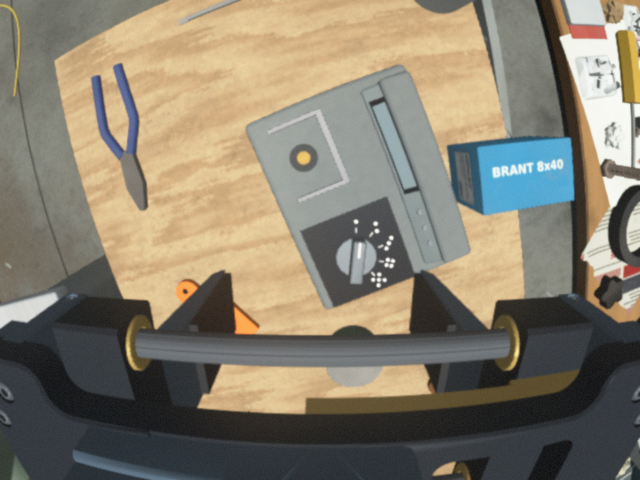

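The wrist view shows the nest around (305,157) and the selector at (357,258), with its pointer up the image towards the one-dot mark. I'll enlarge it to read the guides.

```bash
python3 - <<'E'
import cv2
a=cv2.imread('pics/wr1.png')
cv2.imwrite('pics/crop2.png',cv2.resize(a[95:295,240:420],None,fx=3,fy=3,interpolation=cv2.INTER_CUBIC))
E
```

```text
(no output)
```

View pics/crop2.png

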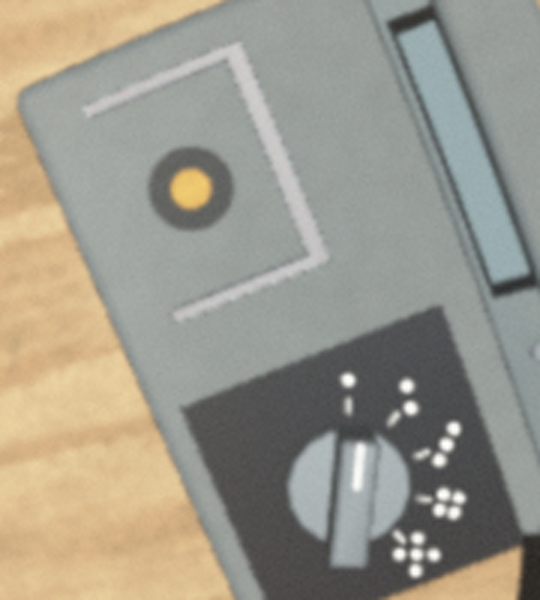

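```bash
python3 - <<'E'
from h import *
c=dict(np.load('pics/wr1.npz'))
L=lambda x,y,z:w(c,240+x/3-.33,95+y/3-.33,z,True)
ang=lambda d:np.degrees(np.arctan2(d[1],d[0]))
bl,br=L(232,60,.05),L(306,253,.05)
lf,rf=L(88,116,.053),L(176,314,.053)
gl=L(232,58,.053)
print('back',bl,br,np.linalg.norm(bl-br),ang(bl-br)-90)
print('ends',lf,rf,np.linalg.norm(lf-rf),ang(lf-rf)-90)
print('disc',L(190,188,.05))
fe=[L(50,170,.05),L(225,568,.05)];print('front yaw',ang(fe[0]-fe[1])-90)
h=[L(385,20,.0505),L(515,275,.0505)]
for yaw in (7.5,8,):
    x=np.array([np.cos(np.radians(yaw)),np.sin(np.radians(yaw)),0]);y=np.array([-x[1],x[0],0]);m=(bl+br)/2
    print(yaw,'nest from back',m-x*.025,'front dist',(m-fe[0])@x,(m-fe[1])@x,'ends back', (m-lf)@x,(m-rf)@x)
print('skirt',L(348,488,.056),'bar',L(354,503,.074),'dir',ang(L(360,440,.074)-L(348.5,567,.074)))
E
```

```text
back [0.55879386 0.2729181  0.05      ] [0.56720917 0.2102169  0.05      ] 0.06326340732094111 7.644150822112223
ends [0.51289653 0.2667162  0.053     ] [0.52424715 0.20132226 0.053     ] 0.06637170697140563 9.846887682559881
disc [0.53739299 0.23776269 0.05      ]
front yaw 9.028973531333762
7.5 nest from back [0.53821539 0.23830434 0.05      ] front dist 0.06376784428384602 0.060038536657960925 ends back 0.046393763262654146 0.0436758774254343
8 nest from back [0.53824481 0.23808817 0.05      ] front dist 0.06358477163930439 0.061074847205524224 ends back 0.04611734161154972 0.043978268502209705
skirt [0.56393109 0.13555564 0.056     ] bar [0.56440883 0.13651352 0.074     ] dir 73.50914738576814
```

```bash
python3 - <<'E'
from h import *
robot.set_gripper(.38,20)
p=np.array([.564,.136,.11]); robot.move_ptp(p,ori(-15)); 
robot.line_to([.564,.136,.0585]); print(sensors.read_ft_force(),sensors.read_clock())
robot.set_gripper(0,20); print('gap',sensors.read_finger_gap()*91,sensors.read_ft_force(),sensors.read_moment())
for y in (-37,-60,-82):
    q=solver.inverse_kinematics([.564,.136,.0585],ori(y)); robot.movej(q)
    print(y,np.round(q,1),sensors.read_finger_gap()*91,sensors.read_ft_force(),sensors.read_moment(),sensors.read_clock())
robot.set_gripper(.38); robot.line_to([.564,.136,.12])
robot.move_ptp([.52,.136,.25],ori(-85.6))
c=snap('wrist','wr2');print(sensors.read_clock())
E
```

```text
[0.29684539 0.26596092 0.73870395] 3.975
gap 11.803831671119228 [-1.56405838  0.93704385  5.25746579] [-0.00396275  0.22921037  0.07019249]
-37 [ 12.4  26.7 101.   -0.   52.3  49.4] 12.007545112659544 [-1.47883148  0.18031386  5.46777393] [-0.12689018  0.19804676 -0.0276858 ] 4.9083
-60 [ 12.4  26.7 101.   -0.   52.3  72.4] 11.971695342277638 [-1.16351253 -0.01184957  6.23511213] [-0.0600515   0.23293912  0.00253374] 5.375
-82 [ 12.4  26.7 101.   -0.   52.3  94.4] 11.909435186187961 [-0.57732178 -0.22745193  4.51984616] [-0.15968083  0.23033323  0.04229287] 5.8333
7.5917
```

View pics/wr2.png

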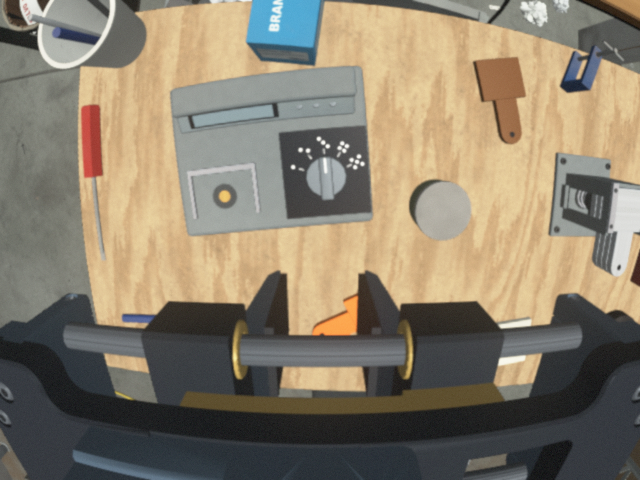

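The selector now points at three dots, with the pointer at (325,165). Next I'll look at the magazine from close by.

```bash
python3 - <<'E'
from h import *
robot.move_ptp([.47,-.212,.22],ori(-85.6))
c=snap('wrist','wr3');print(sensors.read_clock(),np.round(c['T'],3))
a=c['pixels'];cv2.imwrite('pics/crop3.png',cv2.resize(a[60:260,210:430],None,fx=3,fy=3,interpolation=cv2.INTER_CUBIC))
E
```

```text
8.9667 [[ 0.077 -0.957 -0.278  0.549]
 [-0.997 -0.074 -0.022 -0.205]
 [ 0.     0.279 -0.96   0.391]
 [ 0.     0.     0.     1.   ]]
```

View pics/crop3.png

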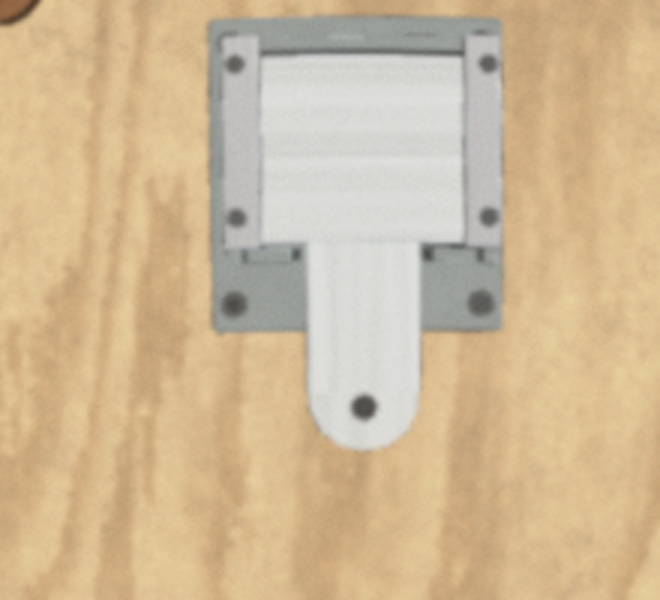

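```bash
python3 - <<'E'
from h import *
c=dict(np.load('pics/wr3.npz'))
L=lambda x,y,z=.1:w(c,210+x/3-.33,60+y/3-.33,z,True)
ang=lambda d:np.degrees(np.arctan2(d[1],d[0]))
a,b=(L(307,250)+L(421,250))/2,(L(308,385)+L(420,385))/2
print('tab',a,b,ang(a-b),'width',np.linalg.norm(L(307,250)-L(421,250)),'end',L(364,450),'back',L(363,54),'front',L(300,242),L(425,242))
print('sides',ang(L(307,250)-L(308,385)),ang(L(421,250)-L(420,385)))
print('lips',ang(L(261,45,.104)-L(261,240,.104)),ang(L(464,55,.104)-L(464,240,.104)))
p=L(364,450,.1);back=L(363,54)
print((back-p),np.linalg.norm(back-p), 'grip from end',p+.03*(back-p)/np.linalg.norm(back-p),ang(back-p))
E
```

```text
tab [ 0.54880827 -0.21220437  0.1       ] [ 0.51351004 -0.21505713  0.1       ] 4.620537650127133 width 0.029370848032307703 end [ 0.49617166 -0.21646575  0.1       ] back [ 0.60016201 -0.2078998   0.1       ] front [ 0.54955886 -0.19561526  0.1       ] [ 0.55218547 -0.22769449  0.1       ]
sides 4.647291479078986 4.593825772401716
lips 4.312379932131974 4.661735475968323
[0.10399034 0.00856595 0.        ] 0.10434254667606964 grip from end [ 0.5260704  -0.21400292  0.1       ] 4.70896827262925
```

```bash
python3 - <<'E'
from h import *
a=np.radians(4.6);d=np.array([np.cos(a),np.sin(a),0]);g=np.array([.5262,-.2140,0]);R=ori(4.6-90);Z=np.array([0,0,1.])
robot.set_gripper(.5,45)
robot.move_ptp(g+Z*.13,R); robot.line_to(g+Z*.0925); print(sensors.read_position(),sensors.read_ft_force())
robot.set_gripper(0,45); print('gap',sensors.read_finger_gap()*91,sensors.read_grip_force(),sensors.read_ft_force())
for s in (.01,.03,.058,.075):
    robot.line_to(g-d*s+Z*.0925,max_speed=.06 if s<.07 else .1); print(s,sensors.read_finger_gap()*91,sensors.read_grip_force(),sensors.read_ft_force(),sensors.read_position())
robot.line_to(g-d*.085+Z*.16)
c=snap('wrist','wr4');print(sensors.read_clock(),sensors.read_grip_force())
E
```

```text
[ 0.52636346 -0.21438493  0.0940926 ] [-0.73270539 -0.18182433 -0.64903497]
gap 29.465424414965025 44.95936936698854 [0.1048886  0.74260742 2.19836762]
0.01 29.070896923209236 44.960578540340066 [-0.02777216 -0.47831242  1.780922  ] [ 0.51546871 -0.2149633   0.09262711]
0.03 29.265595324235182 44.96195811778307 [-1.3618338  -1.31322024  3.29742029] [ 0.49478756 -0.21628479  0.09230349]
0.058 29.4741178935678 44.961805790662766 [-1.29121249  0.00802671  1.98375124] [ 0.46724091 -0.21849961  0.09234587]
0.075 28.921444592619316 44.961419524624944 [-2.35078997  0.51419792  1.72968485] [ 0.45052638 -0.21985276  0.09228569]
13.0417 44.95802189223468
```

View pics/wr4.png

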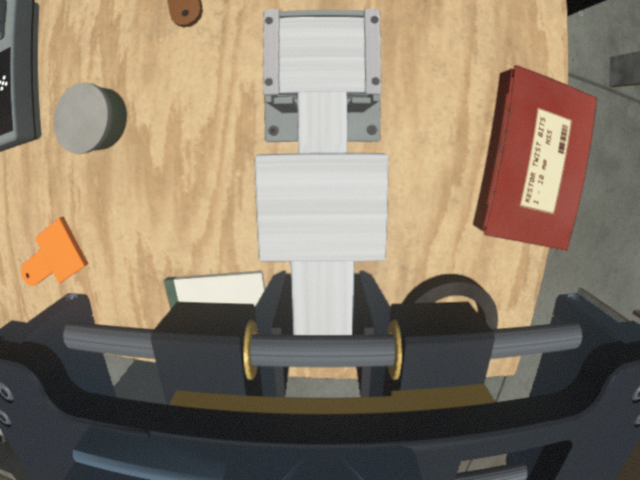

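The coupon is held square by its tab, with the head at (322,207), and the next one sits in the magazine at (322,55). I'll carry it to just short of the nest and look again.

```bash
python3 - <<'E'
from h import *
a=np.radians(8);d=np.array([np.cos(a),np.sin(a),0]);n=np.array([.5380,.2380,0]);R=ori(8-90);Z=np.array([0,0,1.])
robot.move_ptp(n-d*.105+Z*.13,R); robot.hold(.4)
c=snap('wrist','wr5');print(sensors.read_clock(),sensors.read_grip_force(),sensors.read_position())
cv2.imwrite('pics/crop5.png',cv2.resize(c['pixels'][80:290,220:430],None,fx=2.8,fy=2.8,interpolation=cv2.INTER_CUBIC))
E
```

```text
15.125 44.958013482391834 [0.43412515 0.22320061 0.13003277]
```

View pics/crop5.png

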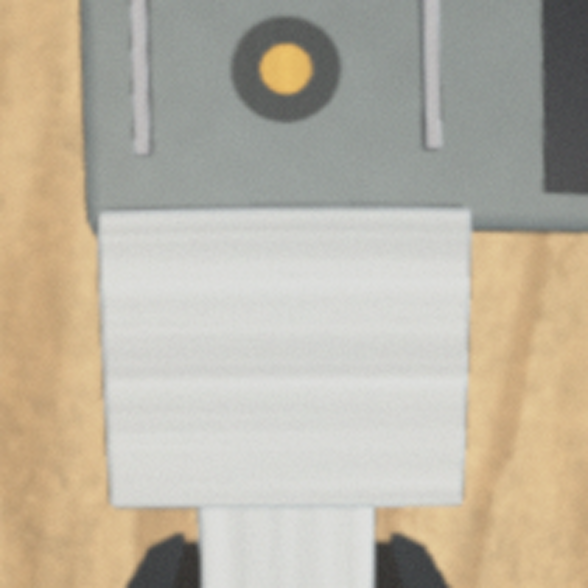

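```bash
python3 - <<'E'
from h import *
c=dict(np.load('pics/wr5.npz'))
L=lambda x,y,z:w(c,220+x/2.8-.32,80+y/2.8-.32,z,True)
ang=lambda d:np.degrees(np.arctan2(d[1],d[0]))
zt=.13+.0075
A,B,C,D=[L(*p,zt) for p in((100,210),(470,210),(463,505),(112,505))]
print('head',(A+B)/2,(C+D)/2,np.linalg.norm(A-B),np.linalg.norm(C-D),'yaw',ang(A+B-C-D),ang(A-B)-90)
print('center',(A+B+C+D)/4)
print('disc',L(286,68,.05))
l0,l1,r0,r1=L(150,10,.056),L(152,153,.056),L(422,0,.056),L(428,148,.056)
print('guides',ang(l0-l1),ang(r0-r1),(l1+r1)/2,np.linalg.norm(l1-r1),(l0+r0)/2)
a=np.radians(8);d=np.array([np.cos(a),np.sin(a),0]);y=np.array([-d[1],d[0],0]);t=sensors.read_position()
hc=(A+B+C+D)/4
for n,p in(('head',hc),('disc',L(286,68,.05)),('gfront',(l1+r1)/2),('gback',(l0+r0)/2),('nest',np.array([.538,.238,0]))): print(n,'along',(p-t)@d,'lateral',(p-t)@y)
I=c['pixels'];cv2.imwrite('pics/crop6.png',cv2.resize(I[30:130,240:400],None,fx=4,fy=4,interpolation=cv2.INTER_CUBIC))
E
```

```text
head [0.50714003 0.23344268 0.1375    ] [0.45903829 0.22631184 0.1375    ] 0.058118055067659546 0.05856481353365762 yaw 8.4324035100054 7.934941743754919
center [0.48308916 0.22987726 0.1375    ]
disc [0.53774353 0.23758556 0.05      ]
guides 8.486726054086745 10.464909056611468 [0.51838242 0.23393441 0.056     ] 0.06433370939830296 [0.55269442 0.23967213 0.056     ]
head along 0.049416702313227964 lateral -0.00020279526612096668
disc along 0.10461196765510161 lateral -0.00017593645086267165
gfront along 0.08493113117201022 lateral -0.001097005920395384
gback along 0.11970775237740544 lateral -0.0001904266177561877
nest along 0.10492362014401349 lateral 0.00019878132325753603
```

View pics/crop6.png

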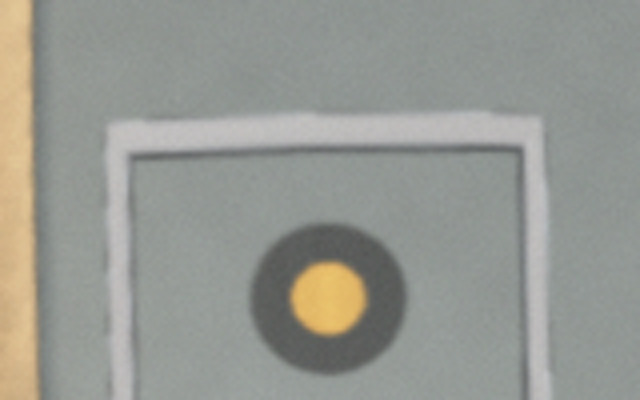

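```bash
python3 - <<'E'
from h import *
a=np.radians(8.9);d=np.array([np.cos(a),np.sin(a),0]);n=np.array([.5378,.2377,0]);R=ori(8.9-90);Z=np.array([0,0,1.])
b=n-d*(.0498+.006)
robot.move_ptp(b+Z*.08,R); robot.hold(.2); f0=sensors.read_ft_force(); print(f0)
for z in (.066,.061,.058,.0555,.0535,.0525):
    robot.line_to(b+Z*z,max_speed=.04); f=sensors.read_ft_force()-f0; print(z,np.round(f,2),sensors.read_position()[2])
    if f[2]>8: break
c=snap('wrist','wr6');print(sensors.read_clock())
cv2.imwrite('pics/crop7.png',cv2.resize(c['pixels'][80:290,220:430],None,fx=2.8,fy=2.8,interpolation=cv2.INTER_CUBIC))
E
```

```text
[-0.75798412 -0.02032832 -1.9289337 ]
0.066 [ 0.8  -0.16  0.88] 0.06570992377099732
0.061 [ 0.51 -0.27  2.03] 0.06070553259798321
0.058 [1.27 0.5  0.62] 0.057810097712931864
0.0555 [0.72 0.16 0.7 ] 0.0553376662656107
0.0535 [-0.02  1.02  5.24] 0.0540136533991422
0.0525 [-2.12 -0.75 11.32] 0.053902906114679176
17.5333
```

View pics/crop7.png

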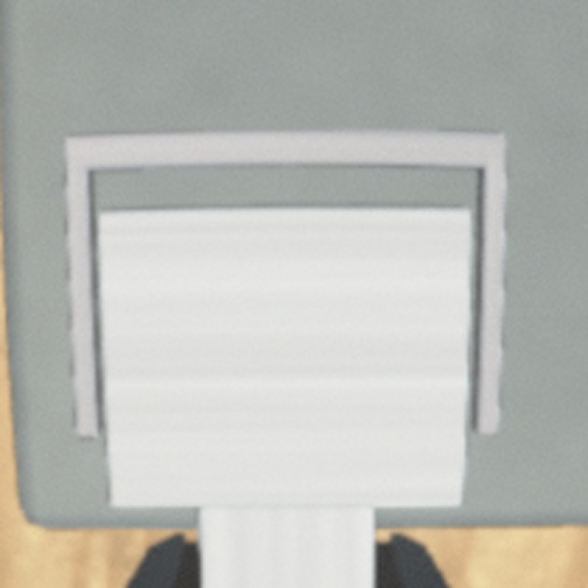

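The head sits between the guides, square, with a gap of about 6 mm to the back stop. Now I'll push it home.

```bash
python3 - <<'E'
from h import *
a=np.radians(8.9);d=np.array([np.cos(a),np.sin(a),0]);n=np.array([.5378,.2377,0]);Z=np.array([0,0,1.])
b=n-d*(.0498+.006)+Z*.0537
robot.line_to(b,max_speed=.03); f0=sensors.read_ft_force()
for s in np.arange(.003,.013,.001):
    robot.line_to(b+d*s,max_speed=.02); f=sensors.read_ft_force()-f0; print(round(s,4),np.round(f,1),round((sensors.read_position()-b)@d,4))
    if f@d<-10: break
robot.line_to(sensors.read_position()*[1,1,0]+Z*.0537-0*d,max_speed=.03)
robot.set_gripper(.5); robot.hold(.2)
p=sensors.read_position(); robot.line_to(p+Z*.09); robot.line_to(p+Z*.1-d*.05)
c=snap('wrist','wr7');print(sensors.read_clock(),sensors.read_ft_force())
k=lambda I:cv2.resize(I[60:290,190:450],None,fx=2.5,fy=2.5,interpolation=cv2.INTER_CUBIC)
cv2.imwrite('pics/crop8.png',k(c['pixels']))
E
```

```text
0.003 [-2.9  0.4  2.9] 0.0023
0.004 [-3.   0.7  2.7] 0.0029
0.005 [-3.4  0.7  2.7] 0.0039
0.006 [-3.   0.8  2.9] 0.0049
0.007 [-3.6  0.3  4. ] 0.0059
0.008 [-4.1  0.4  3.5] 0.0068
0.009 [-5.9 -0.1  5. ] 0.0068
0.01 [-7.9  0.1  7.4] 0.0068
0.011 [-10.7   0.2   8.2] 0.0068
22.325 [-0.29283639 -0.52187101 -0.14457653]
```

View pics/crop8.png

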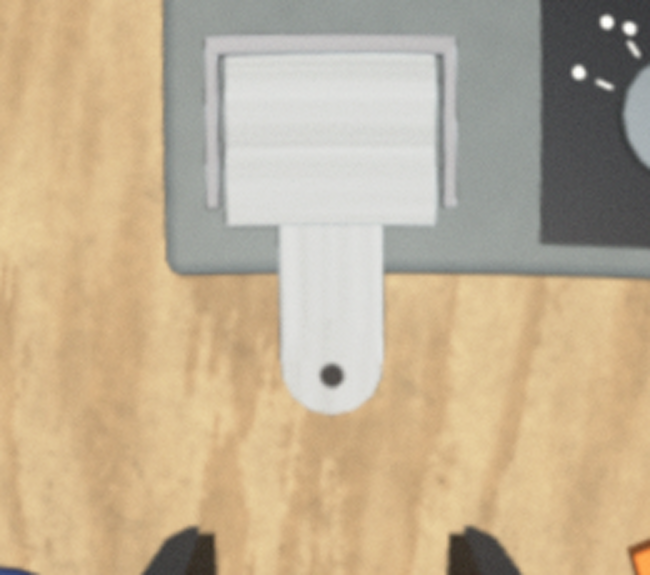

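The coupon is flat against the back stop, its tab is to the front, and the gripper is clear. I'll hand the job in.

```bash
python3 - <<'E'
from h import *
print(job.finish_job())
E
```

```text
the job is handed in; nothing more can be done
None
```

The job is handed in at about 22 s: the top coupon lies in the nest against the back stop with its tab to the front, the next coupon has moved up in the magazine, the selector is at three dots, and no bystander was touched; I checked these only in the camera pictures, and no verdict came back.

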